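# Third hand: tilt a heat spreader up against the sprung stop and hold it there

### The job

Pull the fixture's flap all the way down by its bar, lay the T-shaped aluminium heat spreader on it rib up, centred, lengthwise from ledge to bar with its end at or near the ledge, and let go of it. Then bring the flap back up with the part on it, so that the rib presses against the sprung backstop pad with a steady force of about 11 N (flap upright, pad pushed back about 11 mm), so that a colleague can drive the screws. Finish while holding the flap in that position, not letting go, and leave everything else on the bench where it is.

Things in the scene. Friction and masses are not known exactly. Their poses are not given: they have to be found in the camera images.
- spreader: THE PART: bare aluminium T-profile bar lying on its flat base: base 80 (its x) x 56 (y) x 10 mm (z); on it one solid rib 24 mm wide (y), 16 mm high, along the full 80 mm (x); 26 mm high in all, 0.16 to 0.28 kg. Origin: centre of the base's underside, z up. Ends alike. Grip it across the rib from above.
- fixture: Pressing fixture, fixed to the bench, may be yawed. Origin: on the bench straight below the middle of the hinge line, which is 45 mm up. x points from flap to back plate (roughly away from the robot), y along the hinge. Base plate x -115 to 100, y +-85, 14 mm thick; hinge cheeks at y +-72, 56 mm high; upright back plate, front face at x 68, 120 mm wide, top 125 mm up.
- panel: The fixture's flap, hinged at its lower edge: aluminium plate 120 mm wide, 8 thick, to 105 mm from the hinge. Origin: middle of the hinge line; z along the plate to the bar, y along the hinge, x out of the inner face (x = 0 is that face). A white ledge 90 wide, 6 thick (z 0 to 6) stands 24 mm out of the inner face at the hinge. Flap down: inner face level, up, 45 mm over the bench.
- flap (a joint): Angle of the flap: 0 upright, positive leaning to the robot, 1.571 level (fully down, against its stop), least -0.15. Starts at 0 to 0.2. Hinge friction 0.12 N m, flap 0.35 kg: near upright it stays put, further over it falls open if let go; once down it stays down.
- bar (a point): Centre of the flap's round steel pull bar, 14 mm diameter, 124 long, parallel to the hinge, at panel x -4, z 160 mm. Two arms 8 mm wide at y +-52 carry it; between them is an open gap of 48 mm from bar to plate. Pinch it from above between the arms: it turns in the pads, so the tool can point down all along the arc. Flap down: bar 41 mm above the bench. Axes as the panel's.
- seat (a point): Where the centre of the part's underside belongs: on the flap's inner face, panel x 0, y 0, z 46 mm; axes as the panel's. There the base lies on the face, the part's length runs from ledge to bar and its end touches the ledge. Put down a little short of the ledge, it slides onto it as the flap rises.
- pad: Sprung white backstop pad behind the flap: 90 mm wide, 30 to 85 mm above the hinge line, on two spring rods before the back plate. Origin: hinge height, in the plane of its front face, 15 mm behind the hinge line at rest; axes as the fixture's. The seated part's rib meets it as the flap comes up; with the flap exactly upright the part pushes it back 11 mm.
- backstop (a joint): How far the sprung pad is pushed back, in m: 0 at rest (and at the start), at most 0.025. The spring gives 1 N per mm: 0.011 means the part is pressed with 11 N.
- finned_sink: a bare aluminium heat sink, 75 x 60 mm and 32 mm high, six thin upright fins on a thin plate. It looks like stock for the same job but is not the part. Origin: centre of its underside. Leave alone.
- inlet: a black plastic mains inlet block 48 x 28 x 30 mm. Origin: centre of its underside. Leave alone.
- capacitor: a black can capacitor standing upright, 35 mm diameter, 45 mm high. Origin: centre of its underside. Leave alone.
- screwdriver: a screwdriver lying on the bench, handle to its -x. Leave alone.
- screw_tray: an open black tray of screws, 130 x 100 x 45 mm. Origin: centre of its underside. Leave alone.
- board: a yellowish circuit board with components lying on the bench, 160 x 120 mm, up to 24 mm high. Origin: centre of its underside. Leave alone.
- tape_roll: a roll of clear tape lying flat, 80 mm diameter, 25 mm high. Origin: centre of its underside. Leave alone.

How it is judged:
By the outcome, as a careful person would: the job done as asked, in the order asked, and still so for the second after the job is handed in, while the arm keeps its last pose, push and grip.
It also fails if it takes over 72 s, if anything falls off the work surface, if the arm or the gripper's body presses on something with over 40 N, if the wrist force passes 120 N, or if a joint passes its speed limit or range.

### The arm

A 6-joint arm with a two-finger parallel gripper is mounted at the origin on the work surface. World frame = base frame: x ahead of the robot, y to its left, z up, the work surface at z = 0. Lengths are in m, angles in degrees, forces in N, time in s.
With the tool pointing down it reaches from about 0.35 to 0.975 m from the base axis. Payload 17.4 kg.
Tool frame: the origin (TCP) lies at the very end of the fingers, on their centre line; the grasp point (between the pads) lies 19 mm behind it; z points along the fingers, y is the line along which they close (so a half turn about z gives the same grasp; the last joint's range is limited). The gripper opens to 85 mm and grips with 20 to 120 N. Pads are 22 mm wide; open, the fingers measure 114 mm over their backs; the gripper's body (76 mm by 85 mm) begins 54 mm behind the grasp point. The pads swing forward as they close: fully open they stand 13 mm farther back than shut.
Start: joints at [73.35, 6.646, 82.598, -0, 90.757, -2.166], TCP at [0.169, 0.654, 0.231] pointing down, gripper open.
Joint ranges: [-162.19, 162.19], [-47.58, 125.68], [4.15, 143.07], [-65.23, 245.23], [0.69, 171.88], [-170.13, 170.13]. Speed limits (degrees/s): [108.29, 108.29, 127.2, 180, 180, 180].

### API

Orientations are given as [roll, pitch, yaw] about the fixed x, y, z axes, in that order (R = Rz(yaw) Ry(pitch) Rx(roll)).
In Python, from station import bot, vision, ticket gives the robot as it stands.
- The arm moves only by the shell command python3 -m jog 'ROWS' [FORCE]. ROWS is JSON, a list of rows, each an object of numbers: "x", "y", "z": the shift along the tool's x, y, z in cm; "spin": the turn about the tool's z in rad; "claw": the closure, from -1 (fully open) to 1 (shut). A call has 1 to 8 rows; each row shifts and turns the commanded pose from where the row before left it, along the tool's axes as they then stand; what a row does not reach is not made up. A row lasts 1/12 s, in which the tool goes at most 41.7 mm and 7.16 degrees, less where a joint would pass 70% of its speed; a pose out of reach is approached as far as the arm can. A call with a gripper value outside its range is refused whole. The fingers move at their own pace and stop on an object; FORCE is the grip in N (left out, the last holds). Time passes only in rows, so rows that do not move let the fingers close. It gives the time, the measured TCP pose, the force, the opening and the grip force at its end, in the units of the state.
- bot.sense(): the state, without advancing time (a new reading comes with each control period).
- vision.camera(name): name is "scene" or "top" or "wrist"; returns a dict with "pixels" (420x560x3 uint8, red, green, blue), "range_z" (420x560 float32, m along the optical axis (not along the pixel's ray), 0 where there is no reading), "fx", "fy", "cx", "cy" (pixels), "xyz" and "orientation" of the camera in the world. Camera axes: x right, y down, z forward; pixel columns grow to the right and rows downward; lengths in m; the calibration is good to about 2 mm. A picture is of the moment at which its call begins.
- ticket.close_job(): hands the job in; it is judged then, once.
The state is a dict: "clock": time; "joint_pos": joint angles; "joint_velocities": joint speeds; "joint_torque": joint torques, N m; "tcp_pos": TCP position; "eef_rot": TCP orientation; "ft_force": force on the tool from outside, world axes, zero at the start; "moment": the same for the moment, N m; "opening": opening from 0.0 (shut) to 1.0 (fully open); "finger_force": force on a finger pad.
Only numpy, scipy, OpenCV 4.12 (cv2) and the standard library are available. Lean on these libraries where they do the work, as an engineer would, in place of code of your own. Each camera call takes 0.05 s, during which the arm holds its last target. There are 200 camera calls.

## Working session

There is one attempt and no reset: what is moved stays moved. The work goes in short steps, Python scripts to look and compute and a shell command to move; the robot and the scene stay as the last step left them, time stands still between calls to the robot, and variables do not carry over. Pictures are saved under pics/ and viewed, at most 10 in all, crops included, and the job is handed in when it is done.

```bash
mkdir -p pics; cat > h.py <<'E'
import numpy as np, cv2
from scipy.spatial.transform import Rotation as R
from station import bot, vision
def rot(o): return R.from_euler('xyz',o,degrees=True).as_matrix()
def cam(n,save=None):
    c=vision.camera(n)
    c['R']=rot(c['orientation']) if np.size(c['orientation'])==3 else np.array(c['orientation'])
    z=c['range_z'];v,u=np.mgrid[:z.shape[0],:z.shape[1]]
    P=np.stack([(u-c['cx'])/c['fx']*z,(v-c['cy'])/c['fy']*z,z],-1)
    c['W']=P@c['R'].T+np.array(c['xyz']); c['W'][z==0]=np.nan
    if save: cv2.imwrite('pics/'+save,cv2.cvtColor(c['pixels'],cv2.COLOR_RGB2BGR))
    return c
E
python3 - <<'E'
from h import *
import pickle
for n in ('top','scene'):
    c=cam(n,n+'1.png');print(n,c['xyz'],c['orientation'],c['fx'])
    pickle.dump({k:c[k] for k in('W','pixels','xyz')},open(n+'.pkl','wb'))
print(bot.sense())
E
```

```text
top [ 0.33542624 -0.00775909  1.59338062] [-172.78550488   -0.26639461  -90.49197272] 543.9361063701654
scene [ 1.00377897 -0.59817909  0.94691573] [-136.1190176    -0.71671527   39.97071519] 393.3733058605979
{'clock': 0.1, 'joint_pos': array([ 7.33492156e+01,  6.67206952e+00,  8.26319304e+01, -7.81333644e-04,
        9.07575960e+01, -2.16678476e+00]), 'joint_velocities': array([-0.03279114, -0.08303546, -0.00921523, -0.09425536, -0.01420542,
        0.08503021]), 'joint_torque': array([ 1.79685598e-03, -7.33669639e+01, -6.33792686e+01, -1.56581905e-04,
        5.48283817e-03, -5.75967579e-05]), 'tcp_pos': array([0.16879757, 0.65337225, 0.23062772]), 'eef_rot': array([-1.79938419e+02, -1.54813127e-03,  1.65515990e+02]), 'ft_force': array([-0.02677666, -0.36990517, -0.37270893]), 'moment': array([0.03289581, 0.01425134, 0.01646218]), 'finger_force': 0.0, 'opening': 1.0031774537458764}
```

```bash
ls; python3 -c "
import cv2;a=cv2.imread('pics/top1.png');b=cv2.imread('pics/scene1.png');print(a.shape)"
```

```text
h.py
pics
scene.pkl
top.pkl
(420, 560, 3)
```

View pics/top1.png

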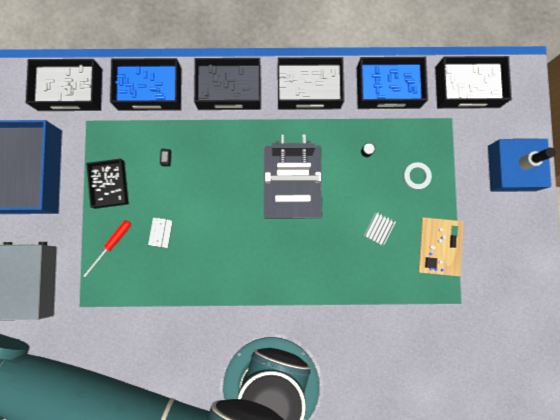

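View pics/scene1.png

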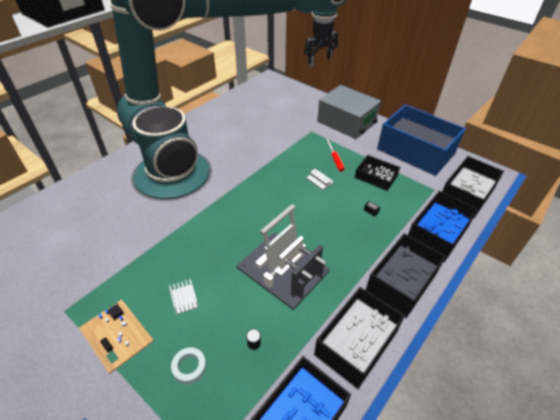

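The top view shows the T-part at about (160,233), the fixture at (293,180) with its bar at about (292,198), and the finned sink at (380,229). Next I'll measure these with depth.

```bash
python3 - <<'E'
from h import *
import pickle
d=pickle.load(open('top.pkl','rb'));W=d['W'];p=d['pixels']
np.set_printoptions(precision=4,suppress=True)
def fit(m,name):
    q=W[m];r=cv2.minAreaRect(q[:,:2].astype(np.float32)*1000);print(name,len(q),q.mean(0),r,np.percentile(q[:,2],[5,50,95]))
v,u=np.mgrid[:420,:560]
def box(a,b,c,e): return (u>=a)&(u<b)&(v>=c)&(v<e)
z=W[...,2]
B=box(140,182,210,256); s=p.max(-1).astype(int)-p.min(-1)<40
fit(B&(z>.004)&s,'part');fit(B&(z>.018)&s,'rib')
F=box(250,335,130,230)
fit(F&(z<.03)&(z>.007)&s,'base')
fit(box(265,322,193,205)&(z>.1),'bar')
fit(box(255,330,172,185)&(z>.045)&(z<.065),'cheek')
for y in (165,170,177,183,190,195,198,202): print(y,W[y,293],W[y,275],W[y,311])
im=cv2.cvtColor(p,cv2.COLOR_RGB2BGR)
a=cv2.resize(im[125:225,250:340],None,fx=5,fy=5,interpolation=2);b=cv2.resize(im[205:260,135:190],None,fx=6,fy=6,interpolation=2)
o=np.zeros((500,800,3),np.uint8);o[:,:450]=a;o[:330,460:790]=b;cv2.imwrite('pics/crop1.png',o)
E
```

```text
part 541 [0.4381 0.3161 0.0186] ((438.7575378417969, 318.9871520996094), (60.2076416015625, 80.1605453491211), 80.234130859375) [0.0063 0.0165 0.0319]
rib 255 [0.4389 0.3174 0.0268] ((438.8344421386719, 317.3381652832031), (44.0590934753418, 79.10664367675781), 80.14643096923828) [0.0203 0.0265 0.033 ]
base 2649 [ 0.5665 -0.066   0.0156] ((604.4144287109375, -68.71286010742188), (168.08441162109375, 250.0048828125), 89.65187072753906) [0.0096 0.0155 0.0218]<stdin>:6: RuntimeWarning: Mean of empty slice.
  ret = um.true_divide(
Traceback (most recent call last):
IndexError: index -1 is out of bounds for axis 0 with size 0
```

```bash
python3 - <<'E'
from h import *
import pickle
d=pickle.load(open('top.pkl','rb'));W=d['W'];p=d['pixels']
np.set_printoptions(precision=3,suppress=True)
for y in range(132,222,3): print(y,W[y,293],W[y,270],p[y,293])
im=cv2.cvtColor(p,cv2.COLOR_RGB2BGR)
a=cv2.resize(im[125:225,250:340],None,fx=5,fy=5,interpolation=2);b=cv2.resize(im[205:260,135:190],None,fx=6,fy=6,interpolation=2)
o=np.zeros((500,800,3),np.uint8);o[:,:450]=a;o[:330,460:790]=b;cv2.imwrite('pics/crop1.png',o)
E
```

```text
132 [ 0.737 -0.072  0.002] [ 0.737 -0.003  0.003] [ 77 151 122]
135 [ 0.728 -0.072  0.001] [ 0.73  -0.003 -0.006] [ 77 151 122]
138 [ 0.717 -0.072  0.008] [ 0.717 -0.003  0.011] [ 75 148 119]
141 [ 0.708 -0.072  0.007] [ 0.71  -0.003  0.003] [ 76 151 121]
144 [ 0.673 -0.067  0.122] [ 0.7   -0.003  0.004] [ 98  99 109]
147 [ 0.664 -0.067  0.124] [ 0.689 -0.003  0.015] [ 93  95 105]
150 [ 0.662 -0.068  0.096] [ 0.68  -0.003  0.015] [50 51 52]
153 [ 0.662 -0.069  0.054] [ 0.671 -0.003  0.014] [52 51 53]
156 [ 0.661 -0.071  0.014] [ 0.661 -0.003  0.016] [86 89 95]
159 [ 0.652 -0.071  0.017] [ 0.651 -0.003  0.021] [ 97 101 108]
162 [ 0.642 -0.07   0.019] [ 0.644 -0.003  0.013] [143 144 149]
165 [ 0.613 -0.066  0.127] [ 0.636 -0.003  0.008] [255 255 255]
168 [ 0.609 -0.067  0.099] [ 0.625 -0.003  0.017] [148 143 132]
171 [ 0.609 -0.069  0.052] [ 0.615 -0.003  0.021] [255 255 255]
174 [ 0.6   -0.069  0.054] [ 0.601 -0.003  0.053] [255 254 255]
177 [ 0.566 -0.062  0.209] [ 0.592 -0.003  0.055] [221 223 222]
180 [ 0.559 -0.062  0.203] [ 0.583 -0.002  0.059] [142 142 138]
183 [ 0.58  -0.07   0.014] [ 0.581 -0.002  0.014] [100 102 112]
186 [ 0.571 -0.07   0.015] [ 0.572 -0.002  0.017] [100 102 112]
189 [ 0.562 -0.069  0.017] [ 0.564 -0.002  0.008] [100 104 112]
192 [ 0.555 -0.07   0.008] [ 0.554 -0.002  0.013] [100 103 112]
195 [ 0.542 -0.068  0.039] [ 0.545 -0.002  0.014] [223 221 216]
198 [ 0.532 -0.068  0.047] [ 0.537 -0.002  0.01 ] [254 253 254]
201 [ 0.524 -0.068  0.037] [ 0.528 -0.002  0.015] [206 201 188]
204 [ 0.518 -0.069  0.015] [ 0.518 -0.002  0.019] [102 104 114]
207 [ 0.509 -0.069  0.015] [ 0.51  -0.002  0.016] [101 103 113]
210 [ 0.501 -0.069  0.011] [ 0.501 -0.002  0.014] [101 104 112]
213 [ 0.492 -0.069  0.011] [ 0.492 -0.002  0.015] [101 104 113]
216 [ 0.483 -0.069  0.015] [ 0.483 -0.002  0.018] [104 106 116]
219 [ 0.476 -0.069 -0.001] [ 0.475 -0.001  0.007] [ 75 147 119]
```

View pics/crop1.png

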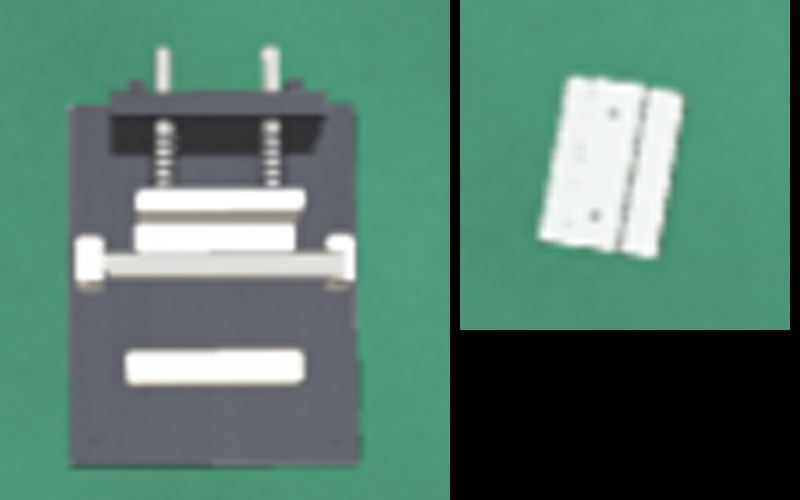

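The crop confirms a nearly unyawed fixture, with the bar at about (292,178) full-frame. The T-part's rib runs mainly along world x, yawed about -10°. I'll refine both poses from edges.

```bash
cat >> h.py <<'E'
def plane(c,u,v,z):
    "pixels -> world points on plane of height z"
    d=np.stack([(np.asarray(u,float)-c['cx'])/c['fx'],(np.asarray(v,float)-c['cy'])/c['fy'],np.ones(np.size(u))],-1)@c['R'].T
    o=np.array(c['xyz']);return o+d*((z-o[2])/d[:,2])[:,None]
E
python3 - <<'E'
from h import *
np.set_printoptions(precision=4,suppress=True)
c=cam('top');p=c['pixels'].astype(int)
green=(p[...,1]-p[...,0]>25)
# base plate edges at z=.014
L=[];Rr=[];rows=range(186,212)
for r in rows:
    g=np.where(~green[r,245:345])[0]+245;L.append(g[0]-.5);Rr.append(g[-1]+.5)
a=plane(c,L,list(rows),.014);b=plane(c,Rr,list(rows),.014)
for q in(a,b):
    k=np.polyfit(q[:,0],q[:,1],1);print('side: yaw',np.degrees(np.arctan(k[0])),'y at x=.594',np.polyval(k,.594))
F=[];B=[];F2=list(range(268,319));
for u in F2:
    g=np.where(~green[150:240,u])[0]+150;F.append(g[-1]+.5)
q=plane(c,F2,F,.014);k=np.polyfit(q[:,1],q[:,0],1);print('front x',np.median(q[:,0]),'yaw',-np.degrees(np.arctan(k[0])))
g=np.array([np.where(~green[130:240,u])[0][0]+129.5 for u in (266,267,268,269,270,318,319,320)]);print('back x',plane(c,[266,267,268,269,270,318,319,320],g,.014)[:,0])
# bar ends: view as bright between; use W
m=(c['W'][...,2]>.185)&(c['W'][...,2]<.23)
m[:165]=0;m[190:]=0;m[:,:255]=0;m[:,335:]=0
q=c['W'][m];print('bar',len(q),q.mean(0),q.min(0),q.max(0));k=np.polyfit(q[:,1],q[:,0],1);print('bar yaw',-np.degrees(np.arctan(k[0])))
v,u=np.where(m);q=plane(c,u,v,.205);print('bar plane',q.mean(0),q.min(0),q.max(0),cv2.minAreaRect((q[:,:2]*1000).astype(np.float32)))
# part
m=~green;m[:210]=0;m[256:]=0;m[:,:140]=0;m[:,182:]=0
v,u=np.where(m);q=plane(c,u,v,.01);print('part@10',cv2.minAreaRect((q[:,:2]*1000).astype(np.float32)))
E
```

```text
side: yaw -0.33865845261582683 y at x=.594 0.01675565149660072
side: yaw 1.7408285095965166 y at x=.594 -0.14951653875336288
front x 0.47873371105123924 yaw -0.46771796188431974
back x [0.6935 0.6934 0.6934 0.6934 0.6934 0.6923 0.6923 0.6892]
bar 288 [ 0.5645 -0.0688  0.2087] [ 0.5572 -0.1297  0.1987] [ 0.5727 -0.0081  0.2183]
bar yaw -0.3795098433102077
bar plane [ 0.5651 -0.069   0.205 ] [ 0.5581 -0.1299  0.205 ] [ 0.5722 -0.0081  0.205 ] ((565.1471557617188, -69.01374053955078), (121.63141632080078, 13.098993301391602), 89.55101013183594)
part@10 ((439.49139404296875, 318.6358947753906), (57.80767059326172, 80.40922546386719), 80.82379913330078)
```

```bash
python3 -m jog '[{"spin":0.12,"z":-0.5,"claw":0},{"spin":0.12,"z":-0.5,"claw":0},{"spin":0.12,"z":-0.5,"claw":0},{"spin":0.12,"z":-0.5,"claw":0},{"spin":0.12,"z":-0.5,"claw":0},{"spin":0.12,"z":-0.5,"claw":0},{"spin":0.12,"z":-0.5,"claw":0},{"spin":0.12,"z":-0.5,"claw":0}]' 30
python3 -m jog '[{"spin":0.12,"claw":0},{"spin":0.12,"claw":0},{"spin":0.125,"claw":0},{"x":-2,"y":1.1,"claw":0},{"x":-3.5,"y":1.9,"claw":0},{"x":-3.5,"y":1.9,"claw":0},{"x":-3.5,"y":1.9,"claw":0},{"x":-3.5,"y":1.9,"claw":0}]'
python3 -m jog '[{"x":-3.5,"y":1.9,"claw":0},{"x":-3.5,"y":1.9,"claw":0},{"x":-3.5,"y":1.9,"claw":0},{"x":-3.5,"y":1.9,"claw":0},{"x":-3.5,"y":1.9,"claw":0},{"x":-3.5,"y":1.9,"claw":0},{"x":-3.5,"y":1.9,"claw":0},{"x":-3.5,"y":1.9,"claw":0}]'
python3 -m jog '[{"x":-3.5,"y":1.9,"claw":0},{"x":-3.5,"y":1.9,"claw":0},{"x":-3.5,"y":1.9,"claw":0},{"x":-3.5,"y":1.9,"claw":0},{"x":-3.5,"y":2,"claw":0},{"claw":0},{"claw":0}]'
```

```text
validation failed for argument at $[0]...
validation failed for argument at $[0]...
validation failed for argument at $[0]...
validation failed for argument at $[0]...
```

```bash
python3 -m jog '[{"x":0,"y":0,"z":-0.5,"spin":0.12,"claw":0}]' 30; python3 -m jog --help | head -20
```

```text
clock: 0.23
tcp_pos: [0.1687, 0.6532, 0.235]
eef_rot: [-179.9, 0.0, 158.8]
ft_force: [0.2, -0.0, 0.1]
opening: 0.883
finger_force: 0.0invalid input: not JSON, or not a number
```

```bash
python3 -m jog '[{"x":0,"y":0,"z":-0.5,"spin":0.12,"claw":0},{"x":0,"y":0,"z":-0.5,"spin":0.12,"claw":0},{"x":0,"y":0,"z":-0.5,"spin":0.12,"claw":0},{"x":0,"y":0,"z":-0.5,"spin":0.12,"claw":0},{"x":0,"y":0,"z":-0.5,"spin":0.12,"claw":0},{"x":0,"y":0,"z":-0.5,"spin":0.12,"claw":0},{"x":0,"y":0,"z":-0.5,"spin":0.12,"claw":0},{"x":0,"y":0,"z":-0.5,"spin":0.12,"claw":0}]'
python3 -m jog '[{"x":0,"y":0,"z":0,"spin":0.12,"claw":0},{"x":0,"y":0,"z":0,"spin":0.12,"claw":0},{"x":-2,"y":1.1,"z":0,"spin":0,"claw":0},{"x":-3.5,"y":1.9,"z":0,"spin":0,"claw":0},{"x":-3.5,"y":1.9,"z":0,"spin":0,"claw":0},{"x":-3.5,"y":1.9,"z":0,"spin":0,"claw":0},{"x":-3.5,"y":1.9,"z":0,"spin":0,"claw":0},{"x":-3.5,"y":1.9,"z":0,"spin":0,"claw":0}]'
python3 -m jog '[{"x":-3.5,"y":1.9,"z":0,"spin":0,"claw":0},{"x":-3.5,"y":1.9,"z":0,"spin":0,"claw":0},{"x":-3.5,"y":1.9,"z":0,"spin":0,"claw":0},{"x":-3.5,"y":1.9,"z":0,"spin":0,"claw":0},{"x":-3.5,"y":1.9,"z":0,"spin":0,"claw":0},{"x":-3.5,"y":1.9,"z":0,"spin":0,"claw":0},{"x":-3.5,"y":1.9,"z":0,"spin":0,"claw":0},{"x":-3.5,"y":1.9,"z":0,"spin":0,"claw":0}]'
python3 -m jog '[{"x":-3.5,"y":1.9,"z":0,"spin":0,"claw":0},{"x":-3.5,"y":1.9,"z":0,"spin":0,"claw":0},{"x":-3.5,"y":1.9,"z":0,"spin":0,"claw":0},{"x":-3.5,"y":1.9,"z":0,"spin":0,"claw":0},{"x":-3.5,"y":2,"z":0,"spin":0,"claw":0},{"x":0,"y":0,"z":0,"spin":0,"claw":0},{"x":0,"y":0,"z":0,"spin":0,"claw":0}]'
python3 - <<'E'
from h import *
c=cam('wrist','w1.png');print(c['xyz'],c['orientation'])
E
```

```text
clock: 0.9
tcp_pos: [0.1688, 0.6535, 0.2762]
eef_rot: [-180.0, 0.0, 103.3]
ft_force: [0.3, -0.9, 0.2]
opening: 0.5
finger_force: 0.0
clock: 1.57
tcp_pos: [0.2748, 0.4566, 0.276]
eef_rot: [-180.0, 0.0, 89.9]
ft_force: [0.4, 0.7, 0.1]
opening: 0.503
finger_force: 0.0
clock: 2.23
tcp_pos: [0.4262, 0.1761, 0.2764]
eef_rot: [180.0, -0.0, 89.9]
ft_force: [0.5, 0.4, 0.4]
opening: 0.496
finger_force: 0.0
clock: 2.82
tcp_pos: [0.5219, 0.0012, 0.2756]
eef_rot: [-179.9, -0.0, 89.7]
ft_force: [1.0, 0.5, -0.3]
opening: 0.502
finger_force: 0.0
[0.52208294 0.08530628 0.41728312] [ 1.61124137e+02  3.90037735e-02 -3.39661642e-01]
```

View pics/w1.png

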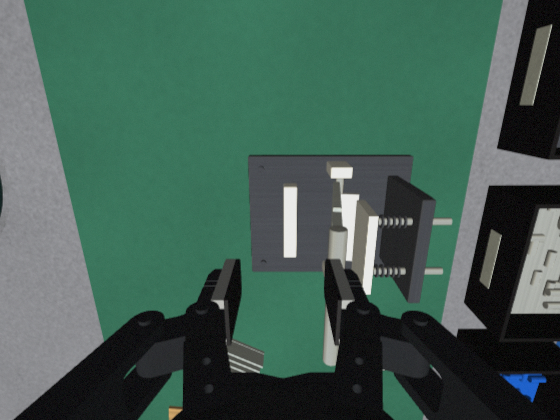

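The wrist view shows the bar running from about (338,230) to (331,362), with the gripper still 7 cm short in y.

```bash
python3 - <<'E'
from h import *
np.set_printoptions(precision=4,suppress=True)
c=cam('wrist');W=c['W']
v,u=np.mgrid[:420,:560]
for v0 in (240,250,350,360):
    s=W[v0,322:352]; m=(s[:,2]>.19)&(s[:,2]<.235); print(v0,m.sum(),s[m].mean(0),np.where(m)[0][[0,-1]]+322)
m=(u>322)&(u<352)&(((v>232)&(v<258))|((v>340)&(v<365)))&(W[...,2]>.19)&(W[...,2]<.235)
uu,vv=u[m],v[m];q=plane(c,uu,vv,.205);k=np.polyfit(q[:,1],q[:,0],1);print(len(q),q.min(0),q.max(0),'x at y=-.068',np.polyval(k,-.068),-np.degrees(np.arctan(k[0])),np.median(W[m][:,2]))
p=c['pixels'].astype(int); green=(p[...,1]-p[...,0]>25)
r=range(170,260);L=[np.where(~green[i,200:330])[0][0]+199.5 for i in r]
q=plane(c,L,list(r),.014);k=np.polyfit(q[:,1],q[:,0],1);print('front x at -.068',np.polyval(k,-.068),'yaw',-np.degrees(np.arctan(k[0])))
cc=range(260,320);T=[np.where(~green[120:200,i])[0][0]+119.5 for i in cc];q=plane(c,list(cc),T,.014);k=np.polyfit(q[:,0],q[:,1],1);print('left side y',np.polyval(k,.594),np.degrees(np.arctan(k[0])))
E
```

```text
240 19 [ 0.562  -0.0098  0.207 ] [329 347]
250 19 [ 0.5618 -0.0181  0.2067] [328 346]
350 15 [ 0.5607 -0.1112  0.2068] [323 337]
360 14 [ 0.5607 -0.1215  0.2072] [323 336]
795 [ 0.555  -0.1281  0.205 ] [ 0.5693 -0.005   0.205 ] x at y=-.068 0.5616548049202535 -0.6974307731264596 0.20752330310676598
front x at -.068 0.47561419216205114 yaw -1.2842288783807165
left side y 0.021093635891117124 -0.24774209072214434
```

```bash
python3 -m jog '[{"x":-3.5,"y":2.1,"z":0,"spin":0,"claw":0},{"x":-3.4,"y":2,"z":0,"spin":0.005,"claw":0},{"x":0,"y":0,"z":2,"spin":0,"claw":0},{"x":0,"y":0,"z":2.5,"spin":0,"claw":0},{"x":0,"y":0,"z":2.5,"spin":0,"claw":0},{"x":0,"y":0,"z":1.5,"spin":0,"claw":0},{"x":0,"y":0,"z":0.6,"spin":0,"claw":0},{"x":0,"y":0,"z":0,"spin":0,"claw":0}]' 30
python3 -m jog '[{"x":0,"y":0,"z":0,"spin":0,"claw":0.4},{"x":0,"y":0,"z":0,"spin":0,"claw":0.6},{"x":0,"y":0,"z":0,"spin":0,"claw":0.8},{"x":0,"y":0,"z":0,"spin":0,"claw":1},{"x":0,"y":0,"z":0,"spin":0,"claw":1},{"x":0,"y":0,"z":0,"spin":0,"claw":1},{"x":0,"y":0,"z":0,"spin":0,"claw":1}]' 30
```

```text
clock: 3.58
tcp_pos: [0.5619, -0.0653, 0.1845]
eef_rot: [-179.9, -0.0, 89.7]
ft_force: [-0.7, 0.0, 0.3]
opening: 0.503
finger_force: 0.0
clock: 4.17
tcp_pos: [0.5629, -0.0661, 0.187]
eef_rot: [179.9, -0.0, 89.6]
ft_force: [-0.7, 2.8, 7.1]
opening: 0.149
finger_force: 29.4
```

```bash
python3 - <<'E'
import numpy as np
f=lambda t:np.array([-.160*np.sin(t)-.004*np.cos(t),.160*np.cos(t)-.004*np.sin(t)])*100
t=np.radians(np.r_[9.5,12,16,20,24,28,32,36,40,44,48,52,56,60,64,68,72,76,80,83,86,88,89.5])
d=np.diff([f(a) for a in t],axis=0)
for a,x in zip(t[1:],d):print(round(np.degrees(a),1),'y',round(x[0],2),'z',round(-x[1],2))
E
```

```text
12.0 y -0.68 z 0.15
16.0 y -1.08 z 0.3
20.0 y -1.05 z 0.37
24.0 y -1.03 z 0.44
28.0 y -0.99 z 0.51
32.0 y -0.95 z 0.58
36.0 y -0.91 z 0.65
40.0 y -0.86 z 0.71
44.0 y -0.81 z 0.77
48.0 y -0.76 z 0.82
52.0 y -0.7 z 0.87
56.0 y -0.63 z 0.92
60.0 y -0.57 z 0.96
64.0 y -0.5 z 1.0
68.0 y -0.43 z 1.03
72.0 y -0.36 z 1.06
76.0 y -0.28 z 1.08
80.0 y -0.2 z 1.1
83.0 y -0.1 z 0.83
86.0 y -0.06 z 0.84
88.0 y -0.02 z 0.56
89.5 y 0.0 z 0.42
```

```bash
python3 -m jog '[{"x":0,"y":-0.68,"z":0.15,"spin":0,"claw":1},{"x":0,"y":-1.08,"z":0.3,"spin":0,"claw":1},{"x":0,"y":-1.05,"z":0.37,"spin":0,"claw":1},{"x":0,"y":-1.03,"z":0.44,"spin":0,"claw":1},{"x":0,"y":0,"z":0,"spin":0,"claw":1}]'
python3 -c "
from h import *
print(bot.sense()['tcp_pos'],bot.sense()['ft_force'])"
```

```text
clock: 4.58
tcp_pos: [0.5231, -0.066, 0.1733]
eef_rot: [180.0, 0.0, 89.6]
ft_force: [-2.5, 1.2, 1.8]
opening: 0.155
finger_force: 30.5
[ 0.52306261 -0.06596321  0.17326449] [-2.53921575  1.20383639  1.82658836]
```

```bash
python3 -m jog '[{"x":0,"y":-0.99,"z":0.51,"spin":0,"claw":1},{"x":0,"y":-0.95,"z":0.58,"spin":0,"claw":1},{"x":0,"y":-0.91,"z":0.65,"spin":0,"claw":1},{"x":0,"y":-0.86,"z":0.71,"spin":0,"claw":1},{"x":0,"y":-0.81,"z":0.77,"spin":0,"claw":1},{"x":0,"y":-0.76,"z":0.82,"spin":0,"claw":1},{"x":0,"y":0,"z":0,"spin":0,"claw":1}]'
python3 -m jog '[{"x":0,"y":-0.7,"z":0.87,"spin":0,"claw":1},{"x":0,"y":-0.63,"z":0.92,"spin":0,"claw":1},{"x":0,"y":-0.57,"z":0.96,"spin":0,"claw":1},{"x":0,"y":-0.5,"z":1.0,"spin":0,"claw":1},{"x":0,"y":-0.43,"z":1.03,"spin":0,"claw":1},{"x":0,"y":-0.36,"z":1.06,"spin":0,"claw":1},{"x":0,"y":0,"z":0,"spin":0,"claw":1}]'
```

```text
clock: 5.17
tcp_pos: [0.4698, -0.0657, 0.131]
eef_rot: [-179.9, 0.0, 89.6]
ft_force: [-3.0, -1.5, 1.0]
opening: 0.149
finger_force: 31.6
clock: 5.75
tcp_pos: [0.4381, -0.0655, 0.0712]
eef_rot: [-179.9, 0.0, 89.6]
ft_force: [-1.0, -4.7, -1.8]
opening: 0.151
finger_force: 33.1
```

```bash
python3 -m jog '[{"x":0,"y":-0.28,"z":1.08,"spin":0,"claw":1},{"x":0,"y":-0.2,"z":1.1,"spin":0,"claw":1},{"x":0,"y":-0.1,"z":0.83,"spin":0,"claw":1},{"x":0,"y":-0.06,"z":0.84,"spin":0,"claw":1},{"x":0,"y":-0.02,"z":0.5,"spin":0,"claw":1},{"x":0,"y":0,"z":0.4,"spin":0,"claw":1},{"x":0,"y":0,"z":0,"spin":0,"claw":1}]'
python3 -m jog '[{"x":0,"y":0,"z":0.2,"spin":0,"claw":1},{"x":0,"y":0,"z":0.1,"spin":0,"claw":1},{"x":0,"y":0,"z":0,"spin":0,"claw":1}]'
```

```text
clock: 6.33
tcp_pos: [0.4311, -0.0654, 0.0243]
eef_rot: [-179.8, -0.0, 89.6]
ft_force: [-9.1, -5.5, -0.3]
opening: 0.148
finger_force: 34.5
clock: 6.58
tcp_pos: [0.431, -0.0654, 0.0217]
eef_rot: [-179.8, -0.0, 89.6]
ft_force: [-9.6, -4.7, -0.6]
opening: 0.149
finger_force: 34.6
```

```bash
python3 -m jog '[{"x":0,"y":-0.1,"z":0.15,"spin":0,"claw":1},{"x":0,"y":0,"z":0,"spin":0,"claw":1}]'; python3 -m jog '[{"x":0,"y":0,"z":0.15,"spin":0,"claw":1},{"x":0,"y":0,"z":0,"spin":0,"claw":1}]'
```

```text
clock: 6.75
tcp_pos: [0.4311, -0.0654, 0.0209]
eef_rot: [-179.9, 0.0, 89.6]
ft_force: [-4.2, -5.2, -0.0]
opening: 0.148
finger_force: 34.6
clock: 6.92
tcp_pos: [0.4311, -0.0653, 0.0195]
eef_rot: [-179.9, 0.0, 89.6]
ft_force: [-3.3, -4.4, -0.9]
opening: 0.148
finger_force: 34.6
```

```bash
python3 -m jog '[{"x":0,"y":0,"z":0.15,"spin":0,"claw":1},{"x":0,"y":0,"z":0,"spin":0,"claw":1}]'; python3 -m jog '[{"x":0,"y":0,"z":0.15,"spin":0,"claw":1},{"x":0,"y":0,"z":0,"spin":0,"claw":1}]'
python3 - <<'E'
from h import *
np.set_printoptions(precision=4,suppress=True)
c=cam('top');W=c['W']
for r in (192,200,206,209,212,215,218,222,225,228,231,234): print(r,np.nanmedian(W[r,280:300],0),np.median(c['pixels'][r,280:300],0))
cv2.imwrite('pics/t2.png',cv2.resize(cv2.cvtColor(c['pixels'],4)[130:270,230:370],None,fx=4,fy=4,interpolation=2))
E
```

```text
clock: 7.08
tcp_pos: [0.4311, -0.0654, 0.018]
eef_rot: [-179.9, 0.0, 89.6]
ft_force: [-4.0, -5.1, -1.3]
opening: 0.154
finger_force: 34.7
clock: 7.25
tcp_pos: [0.4311, -0.0654, 0.0176]
eef_rot: [-179.9, 0.0, 89.6]
ft_force: [-13.0, -3.2, 14.2]
opening: 0.148
finger_force: 36.2
192 [ 0.5493 -0.0598  0.0473] [245. 247. 246.]
200 [ 0.526  -0.0578  0.048 ] [243.5 247.  245.5]
206 [ 0.4761 -0.0483  0.3384] [54.5 91.5 91. ]
209 [ 0.4683 -0.0479  0.3469] [ 63.5 107.  106.5]
212 [ 0.4609 -0.0478  0.3509] [ 70.  117.5 116.5]
215 [ 0.4537 -0.0475  0.3538] [ 75.  126.5 125. ]
218 [ 0.4467 -0.0474  0.3549] [ 84. 137. 135.]
222 [ 0.4374 -0.0472  0.3564] [101.5 154.5 153.5]
225 [ 0.4306 -0.047   0.3571] [110. 164. 162.]
228 [ 0.4238 -0.0471  0.3551] [ 97.5 151.  149.5]
231 [ 0.4172 -0.0471  0.3535] [ 79.5 132.  130.5]
234 [ 0.4105 -0.0472  0.349 ] [ 73.  124.  122.5]
```

View pics/t2.png

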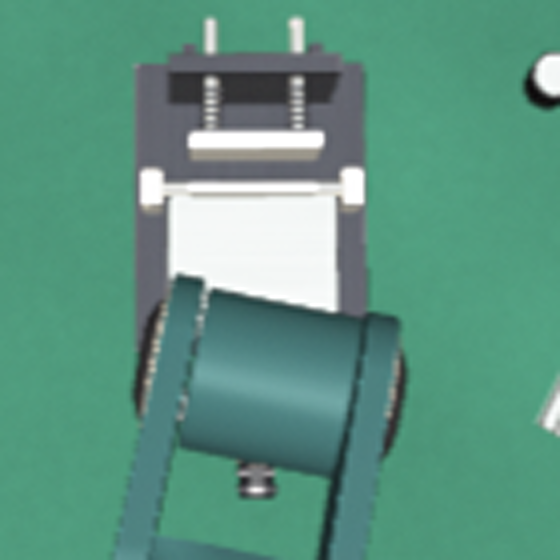

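The flap is level: its white face is visible at about (253,250) in the crop, and the stop force is felt. Now I'll release the bar, lift, and go to the part.

```bash
python3 -m jog '[{"x":0,"y":0,"z":-0.2,"spin":0,"claw":0.3},{"x":0,"y":0,"z":0,"spin":0,"claw":0},{"x":0,"y":0,"z":0,"spin":0,"claw":0},{"x":0,"y":0,"z":0,"spin":0,"claw":0},{"x":0,"y":0,"z":-2,"spin":0,"claw":0},{"x":0,"y":0,"z":-3.5,"spin":0,"claw":0},{"x":0,"y":0,"z":-4,"spin":0,"claw":0},{"x":0,"y":0,"z":-4,"spin":0,"claw":0}]'
python3 -m jog '[{"x":2.4,"y":0.1,"z":-2,"spin":0,"claw":0.2},{"x":4,"y":0.1,"z":-1,"spin":0,"claw":0.2},{"x":4,"y":0.1,"z":0,"spin":0,"claw":0.2},{"x":4,"y":0.1,"z":0,"spin":0,"claw":0.2},{"x":4,"y":0.1,"z":0,"spin":0,"claw":0.2},{"x":4,"y":0.1,"z":0,"spin":0,"claw":0.2},{"x":4,"y":0.1,"z":0,"spin":0,"claw":0.2},{"x":4,"y":0.1,"z":0,"spin":0,"claw":0.2}]'
python3 -m jog '[{"x":4,"y":0,"z":0,"spin":0,"claw":0.2},{"x":4,"y":0,"z":0,"spin":0,"claw":0.2},{"x":0,"y":0,"z":0,"spin":-0.12,"claw":0.2},{"x":0,"y":0,"z":0,"spin":-0.12,"claw":0.2},{"x":0,"y":0,"z":0,"spin":-0.12,"claw":0.2},{"x":0,"y":0,"z":0,"spin":-0.12,"claw":0.2},{"x":0,"y":0,"z":0,"spin":-0.12,"claw":0.2},{"x":0,"y":0,"z":0,"spin":-0.12,"claw":0.2}]'
python3 -m jog '[{"x":0,"y":0,"z":0,"spin":-0.12,"claw":0.2},{"x":0,"y":0,"z":0,"spin":-0.12,"claw":0.2},{"x":0,"y":0,"z":0,"spin":-0.12,"claw":0.2},{"x":0,"y":0,"z":0,"spin":-0.12,"claw":0.2},{"x":0,"y":0,"z":0,"spin":-0.12,"claw":0.2},{"x":0,"y":0,"z":0,"spin":-0.09,"claw":0.2},{"x":0,"y":0,"z":0,"spin":0,"claw":0.2},{"x":0,"y":0,"z":0,"spin":0,"claw":0.2}]'
python3 - <<'E'
from h import *
c=cam('wrist','w2.png')
E
```

```text
clock: 7.97
tcp_pos: [0.4311, -0.0651, 0.1555]
eef_rot: [-179.9, -0.0, 89.6]
ft_force: [0.5, -0.2, -0.2]
opening: 0.5
finger_force: 0.0
clock: 8.63
tcp_pos: [0.4413, 0.2409, 0.1843]
eef_rot: [180.0, -0.0, 89.6]
ft_force: [0.6, -0.6, 0.3]
opening: 0.393
finger_force: 0.0
clock: 9.3
tcp_pos: [0.4423, 0.3187, 0.184]
eef_rot: [-180.0, -0.0, 131.2]
ft_force: [0.3, 0.5, -0.1]
opening: 0.401
finger_force: 0.0
clock: 9.97
tcp_pos: [0.4423, 0.3187, 0.1842]
eef_rot: [-180.0, -0.0, 170.2]
ft_force: [0.7, -0.6, -0.3]
opening: 0.395
finger_force: 0.0
```

View pics/w2.png

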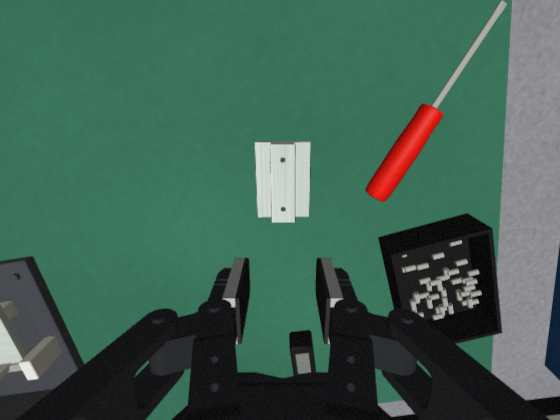

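The part is centred at about (283,180), with base corners (256,142), (310,142), (257,218), (309,218). The rib is between the finger lines, nicely parallel. I'll compute the centre.

```bash
python3 - <<'E'
from h import *
np.set_printoptions(precision=4,suppress=True)
c=cam('wrist');p=c['pixels'].astype(int);s=bot.sense()
green=(p[...,1]-p[...,0]>25);m=(~green).astype(np.uint8);m[:130]=0;m[232:]=0;m[:,:240]=0;m[:,325:]=0
v,u=np.where(m);print(u.min(),u.max(),v.min(),v.max())
q=plane(c,[256,310,309,257],[142,142,218,218],.01);r=plane(c,[271,295,295,272],[143,143,222,222],.026)
for a in(q,r):
    print(a.mean(0),np.linalg.norm(a[1]-a[0]),np.linalg.norm(a[2]-a[1]),'yaw',[np.degrees(np.arctan2(*(a[i]-a[j])[[1,0]])) for i,j in((2,1),(3,0))])
g=np.stack(np.where(m)[::-1],-1)
vv,uu=np.where(m);Q=plane(c,uu,vv,.01);print(cv2.minAreaRect((Q[:,:2]*1000).astype(np.float32)))
Rm=rot(s['eef_rot']);print('shift in tool cm',((r.mean(0)-s['tcp_pos'])@Rm)*100,((q.mean(0)-s['tcp_pos'])@Rm)*100)
E
```

```text
255 310 141 222
[0.4368 0.321  0.01  ] 0.05373369662321048 0.08075049763046732 yaw [np.float64(-8.9775154840297), np.float64(-10.6544744945034)]
[0.4356 0.3214 0.026 ] 0.02269525541150699 0.0801197078418867 yaw [np.float64(-9.103110365183182), np.float64(-9.793203409098556)]
((438.45123291015625, 320.13818359375), (55.883758544921875, 86.73503875732422), 80.73888397216797)
shift in tool cm [ 0.7113  0.157  15.8261] [ 0.5814  0.1351 17.4261]
```

```bash
python3 -m jog '[{"x":0.5,"y":0.1,"z":2,"spin":-0.003,"claw":0.1},{"x":0,"y":0,"z":3.5,"spin":0,"claw":0.1},{"x":0,"y":0,"z":4,"spin":0,"claw":0.1},{"x":0,"y":0,"z":3.5,"spin":0,"claw":0.1},{"x":0,"y":0,"z":2.4,"spin":0,"claw":0.1},{"x":0,"y":0,"z":1.2,"spin":0,"claw":0.1},{"x":0,"y":0,"z":0.5,"spin":0,"claw":0.1},{"x":0,"y":0,"z":0,"spin":0,"claw":0.1}]'
python3 -m jog '[{"x":0,"y":0,"z":0,"spin":0,"claw":0.3},{"x":0,"y":0,"z":0,"spin":0,"claw":0.5},{"x":0,"y":0,"z":0,"spin":0,"claw":0.7},{"x":0,"y":0,"z":0,"spin":0,"claw":1},{"x":0,"y":0,"z":0,"spin":0,"claw":1},{"x":0,"y":0,"z":0,"spin":0,"claw":1}]' 40
```

```text
clock: 10.73
tcp_pos: [0.4376, 0.3204, 0.0133]
eef_rot: [-180.0, -0.0, 170.5]
ft_force: [0.1, 0.0, 0.8]
opening: 0.449
finger_force: 0.0
clock: 11.23
tcp_pos: [0.4386, 0.3211, 0.0154]
eef_rot: [179.9, 0.1, 170.5]
ft_force: [0.1, -0.4, 7.7]
opening: 0.265
finger_force: 40.3
```

```bash
python3 -m jog '[{"x":0,"y":0,"z":-0.5,"spin":0,"claw":1},{"x":0,"y":0,"z":-1.5,"spin":0,"claw":1},{"x":0,"y":0,"z":-3,"spin":0,"claw":1},{"x":0,"y":0,"z":-3.5,"spin":0,"claw":1},{"x":0,"y":0,"z":-3.5,"spin":0,"claw":1},{"x":0,"y":0,"z":-2,"spin":-0.05,"claw":1},{"x":0,"y":0,"z":0,"spin":-0.105,"claw":1},{"x":0,"y":0,"z":0,"spin":0,"claw":1}]'
python3 -m jog '[{"x":-0.5,"y":-2,"z":0,"spin":0,"claw":1},{"x":-0.9,"y":-3.5,"z":0,"spin":0,"claw":1},{"x":-0.9,"y":-3.5,"z":0,"spin":0,"claw":1},{"x":-0.9,"y":-3.5,"z":0,"spin":0,"claw":1},{"x":-0.9,"y":-3.5,"z":0,"spin":0,"claw":1},{"x":-0.9,"y":-3.5,"z":0,"spin":0,"claw":1},{"x":-0.9,"y":-3.5,"z":0,"spin":0,"claw":1},{"x":0,"y":0,"z":0,"spin":0,"claw":1}]'
python3 - <<'E'
from h import *
c=cam('wrist','w3.png')
E
```

```text
clock: 11.9
tcp_pos: [0.4381, 0.3207, 0.1557]
eef_rot: [179.9, 0.2, 179.7]
ft_force: [-0.5, 0.1, -2.3]
opening: 0.265
finger_force: 39.6
clock: 12.57
tcp_pos: [0.4949, 0.0851, 0.1529]
eef_rot: [-179.9, -0.0, 179.0]
ft_force: [0.2, 0.7, -1.8]
opening: 0.266
finger_force: 39.9
```

View pics/w3.png

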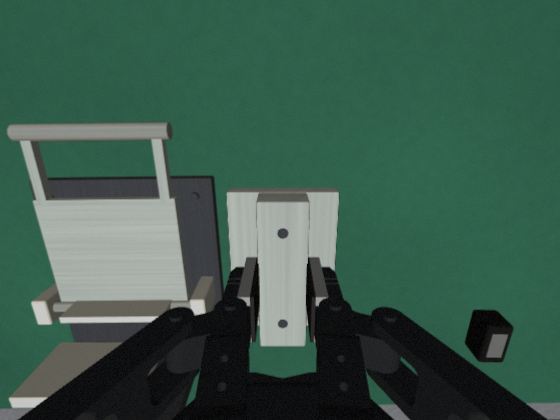

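The wrist view shows the part held square: rib ends at about (283,200) and (283,346), near base edge (228–338,190). The flap is at left, level, with the bar at (92,131) and the ledge edge at about (62–187,317).

```bash
python3 - <<'E'
from h import *
np.set_printoptions(precision=4,suppress=True)
c=cam('wrist');W=c['W'];s=bot.sense();print(s['tcp_pos'],s['eef_rot'])
zt=np.nanmedian(W[210:340,270:297,2]);print('rib top z',zt, 'base top',np.nanmedian(W[195:250,233:250,2]))
a=plane(c,[258,307,305,262],[201,201,346,346],zt);print('rib c',a.mean(0),'len',np.linalg.norm(a[1]-a[2]),'w',np.linalg.norm(a[0]-a[1]),'yaw',np.degrees(np.arctan2(*((a[0]+a[1]-a[2]-a[3])[[1,0]]))))
b=plane(c,[228,338],[190,190],zt-.016);print('base near edge',b)
# flap
f=plane(c,[38,176],[201,199],.045);print('flap plate edge',f,f.mean(0))
print('bar z',np.nanmedian(W[131,60:130,2]),'bar',plane(c,[13,170],[132,131],.041),plane(c,[92,92],[124.5,139.5],.045))
l=plane(c,[62,187],[319,317],.057);print('ledge?',l,W[312,125],W[322,125],W[305,125],W[300,125])
for v in range(292,326,2): print(v,W[v,125],c['pixels'][v,125])
E
```

```text
[0.4942 0.0887 0.1528] [-179.9971   -0.0616  179.1226]
rib top z 0.16248594936345712 base top 0.14654650117035575
rib c [0.492  0.0882 0.1625] len 0.07981447858581879 w 0.02169631365720826 yaw 179.3633910638437
base near edge [[0.451  0.062  0.1465]
 [0.452  0.1159 0.1465]]
flap plate edge [[ 0.4853 -0.1165  0.045 ]
 [ 0.4856 -0.0008  0.045 ]] [ 0.4855 -0.0586  0.045 ]
bar z 0.04668429123000138 bar [[ 0.4293 -0.1241  0.041 ]
 [ 0.4307  0.0002  0.041 ]] [[ 0.4244 -0.058   0.045 ]
 [ 0.4358 -0.0604  0.045 ]]
ledge? [[ 0.5945 -0.1152  0.057 ]
 [ 0.5943 -0.0008  0.057 ]] [ 0.5834 -0.0526  0.063 ] [ 0.5904 -0.0517  0.0676] [ 0.5843 -0.0583  0.0516] [ 0.5842 -0.0619  0.044 ]
292 [ 0.5763 -0.061   0.0428] [169 176 172]
294 [ 0.5775 -0.0606  0.0442] [169 178 170]
296 [ 0.5798 -0.061   0.0441] [170 177 172]
298 [ 0.5821 -0.0615  0.0439] [171 178 171]
300 [ 0.5842 -0.0619  0.044 ] [152 156 150]
302 [ 0.5844 -0.0605  0.0469] [100  98  90]
304 [ 0.5847 -0.0593  0.0495] [101  99  90]
306 [ 0.5845 -0.0577  0.0528] [102  99  90]
308 [ 0.5848 -0.0565  0.0555] [99 97 88]
310 [ 0.584  -0.0544  0.0595] [100  98  89]
312 [ 0.5834 -0.0526  0.063 ] [99 97 87]
314 [ 0.5842 -0.0519  0.0648] [102 100  90]
316 [ 0.584  -0.0504  0.0678] [103 102  92]
318 [ 0.5862 -0.0509  0.0676] [202 203 200]
320 [ 0.5881 -0.0512  0.0678] [202 204 200]
322 [ 0.5904 -0.0517  0.0676] [180 182 179]
324 [ 0.6363 -0.0861  0.013 ] [58 61 65]
```

```bash
python3 -m jog '[{"x":-0.8,"y":-2.2,"z":0,"spin":0,"claw":1},{"x":-1.2,"y":-3.5,"z":0,"spin":0,"claw":1},{"x":-1.2,"y":-3.5,"z":0,"spin":0,"claw":1},{"x":-1.2,"y":-3.5,"z":1,"spin":0,"claw":1},{"x":-0.95,"y":-2.5,"z":2,"spin":0,"claw":1},{"x":0,"y":0,"z":2,"spin":0,"claw":1},{"x":0,"y":0,"z":0,"spin":0,"claw":1},{"x":0,"y":0,"z":0,"spin":0,"claw":1}]'
python3 - <<'E'
from h import *
c=cam('wrist','w4.png');print(bot.sense()['tcp_pos'],bot.sense()['eef_rot'])
E
```

```text
clock: 13.33
tcp_pos: [0.5457, -0.0616, 0.1026]
eef_rot: [180.0, -0.2, 179.4]
ft_force: [0.1, -0.1, -1.6]
opening: 0.262
finger_force: 40.1
[ 0.54630602 -0.06147283  0.10386975] [ 1.79980945e+02 -2.95626228e-02  1.79450335e+02]
```

View pics/w4.png

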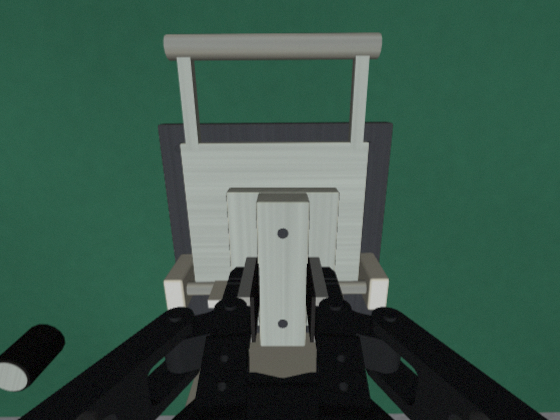

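Everything is in one view: bar (165–381,46), plate far edge (182–367,143), base plate (160–391,124), base near edge (228–338,190). I'll get the relative offset.

```bash
python3 - <<'E'
from h import *
np.set_printoptions(precision=4,suppress=True)
c=cam('wrist');W=c['W'];s=bot.sense();print(s['tcp_pos'],s['eef_rot'])
zt=np.nanmedian(W[210:340,270:297,2]);print('rib top z',zt)
a=plane(c,[258,307,305,262],[201,201,346,346],zt);print('rib c',a.mean(0),'yaw',np.degrees(np.arctan2(*((a[0]+a[1]-a[2]-a[3])[[1,0]]))))
b=plane(c,[228,338],[190,190],zt-.016);print('base near edge',b.mean(0))
for n,u,v,z in(('bar',[165,381],[46,46],.041),('plate',[182,367],[144,143],.045),('plate low',[195,359],[282,280],.045),('base',[160,391],[125,123],.014)):
    f=plane(c,u,v,z);print(n,f.mean(0),np.linalg.norm(f[1]-f[0]),'yaw',-np.degrees(np.arctan2(*(f[1]-f[0])[[0,1]])))
E
```

```text
[ 0.5467 -0.0615  0.1046] [179.9983   0.0543 179.4838]
rib top z 0.11353513973495219
rib c [ 0.5439 -0.0604  0.1135] yaw 179.7949786488178
base near edge [ 0.5033 -0.06    0.0975]
bar [ 0.4314 -0.0651  0.041 ] 0.12678819198093208 yaw -0.5890396617446462
plate [ 0.4873 -0.0651  0.045 ] 0.11708605766392413 yaw -0.2912724916076074
plate low [ 0.5872 -0.0652  0.045 ] 0.12078238327395745 yaw 0.19115728682802352
base [ 0.4774 -0.065   0.014 ] 0.1654989248301895 yaw -0.11540073492921418
```

```bash
python3 -m jog '[{"x":0,"y":-0.47,"z":0,"spin":0,"claw":1},{"x":0,"y":0,"z":1,"spin":0,"claw":1},{"x":0,"y":0,"z":1.5,"spin":0,"claw":1},{"x":0,"y":0,"z":1,"spin":0,"claw":1},{"x":0,"y":0,"z":0.4,"spin":0,"claw":1},{"x":0,"y":0,"z":0,"spin":0,"claw":1}]'
python3 -m jog '[{"x":0,"y":0,"z":0.2,"spin":0,"claw":1},{"x":0,"y":0,"z":0,"spin":0,"claw":1}]'
```

```text
clock: 13.93
tcp_pos: [0.5466, -0.0672, 0.0683]
eef_rot: [-180.0, 0.1, 179.5]
ft_force: [-27.5, 2.2, 44.0]
opening: 0.262
finger_force: 68.0
clock: 14.1
tcp_pos: [0.5467, -0.0672, 0.0682]
eef_rot: [-180.0, 0.1, 179.5]
ft_force: [-39.5, 4.4, 64.6]
opening: 0.262
finger_force: 71.7
```

Contact came too early, with a -x force, so the part is probably catching on the ledge. I'll back off and look.

```bash
python3 -m jog '[{"x":0,"y":0,"z":-0.9,"spin":0,"claw":1},{"x":0,"y":0,"z":0,"spin":0,"claw":1}]'
python3 - <<'E'
from h import *
np.set_printoptions(precision=4,suppress=True)
c=cam('wrist','w5.png');W=c['W'];s=bot.sense();print(s['tcp_pos'],s['eef_rot'],s['ft_force'])
print('rib top z along',[np.nanmedian(W[v:v+10,272:296],(0,1)) for v in (205,240,270,300,330)])
E
```

```text
clock: 14.27
tcp_pos: [0.5472, -0.0673, 0.0736]
eef_rot: [-180.0, 0.2, 179.5]
ft_force: [0.1, -0.1, -0.8]
opening: 0.265
finger_force: 59.3
[ 0.5468 -0.0672  0.0724] [-179.9794    0.1289  179.4513] [ 0.2289 -0.3475 -2.1699]
rib top z along [array([ 0.5113, -0.0657,  0.0761]), array([ 0.5269, -0.0658,  0.0811]), array([ 0.5405, -0.066 ,  0.0855]), array([ 0.554 , -0.0661,  0.09  ]), array([ 0.5676, -0.0662,  0.0944])]
```

View pics/w5.png

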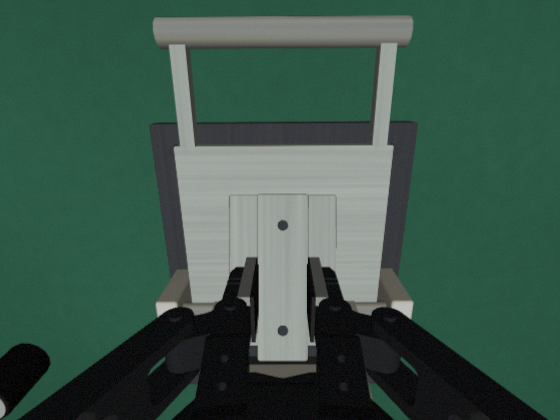

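The view confirms that the part pitched about 18°: the far end caught the ledge and the near end is low. I'll lift, shift 7 mm toward the robot, lower the grip force, and press it level on the flap.

```bash
python3 -m jog '[{"x":0,"y":0,"z":-1,"spin":0,"claw":1},{"x":0.7,"y":0.1,"z":0,"spin":0,"claw":1},{"x":0,"y":0,"z":0.9,"spin":0,"claw":1},{"x":0,"y":0,"z":0.4,"spin":0,"claw":1},{"x":0,"y":0,"z":0.3,"spin":0,"claw":1},{"x":0,"y":0,"z":0,"spin":0,"claw":1}]' 20
python3 -m jog '[{"x":0,"y":0,"z":0.2,"spin":0,"claw":1},{"x":0,"y":0,"z":0.2,"spin":0,"claw":1},{"x":0,"y":0,"z":0,"spin":0,"claw":1}]'
python3 - <<'E'
from h import *
np.set_printoptions(precision=4,suppress=True)
c=cam('wrist');W=c['W'];s=bot.sense();print(s['tcp_pos'],s['eef_rot'],s['ft_force'])
print('rib top z along',[np.nanmedian(W[v:v+10,272:296],(0,1)) for v in (205,240,270,300,330)])
E
```

```text
clock: 14.82
tcp_pos: [0.5401, -0.0663, 0.0656]
eef_rot: [180.0, 0.1, 179.4]
ft_force: [2.8, 2.0, 9.0]
opening: 0.268
finger_force: 53.7
clock: 15.07
tcp_pos: [0.5413, -0.0663, 0.0628]
eef_rot: [-180.0, 0.3, 179.4]
ft_force: [7.8, 2.0, 16.3]
opening: 0.265
finger_force: 53.1
[ 0.5413 -0.0663  0.0629] [-179.9933    0.2885  179.4369] [ 8.3854  1.9405 14.6731]
rib top z along [array([ 0.5036, -0.0647,  0.0703]), array([ 0.5197, -0.0647,  0.0732]), array([ 0.534 , -0.065 ,  0.0757]), array([ 0.5488, -0.0654,  0.0783]), array([ 0.564 , -0.0653,  0.0812])]
```

```bash
python3 -m jog '[{"x":0,"y":0,"z":0.2,"spin":0,"claw":1},{"x":0,"y":0,"z":0.15,"spin":0,"claw":1},{"x":0,"y":0,"z":0,"spin":0,"claw":1}]'
python3 -m jog '[{"x":0,"y":0,"z":0,"spin":0,"claw":0.3},{"x":0,"y":0,"z":0,"spin":0,"claw":0.2},{"x":0,"y":0,"z":0,"spin":0,"claw":0.2},{"x":0,"y":0,"z":0,"spin":0,"claw":0.2},{"x":0,"y":0,"z":-0.5,"spin":0,"claw":0.2},{"x":0,"y":0,"z":-2,"spin":0,"claw":0.2},{"x":0,"y":0,"z":-4,"spin":0,"claw":0.2},{"x":0,"y":0,"z":-4,"spin":0,"claw":0.2}]'
python3 -m jog '[{"x":3,"y":0,"z":-2,"spin":0,"claw":0},{"x":4,"y":0,"z":0,"spin":0,"claw":0},{"x":0,"y":0,"z":0,"spin":0,"claw":0},{"x":0,"y":0,"z":0,"spin":0,"claw":0}]'
python3 - <<'E'
from h import *
c=cam('wrist','w6.png');print(bot.sense()['tcp_pos'])
E
```

```text
clock: 15.37
tcp_pos: [0.5417, -0.0664, 0.0597]
eef_rot: [-180.0, 0.4, 179.4]
ft_force: [10.9, 0.6, 16.5]
opening: 0.268
finger_force: 53.5
clock: 16.03
tcp_pos: [0.5384, -0.0661, 0.1632]
eef_rot: [180.0, -0.2, 179.4]
ft_force: [1.7, 0.7, 0.3]
opening: 0.397
finger_force: 0.0
clock: 16.37
tcp_pos: [0.4684, -0.0656, 0.184]
eef_rot: [-180.0, 0.1, 179.4]
ft_force: [0.6, 1.0, 1.0]
opening: 0.497
finger_force: 0.0
[ 0.46917938 -0.06565516  0.18349612]
```

View pics/w6.png

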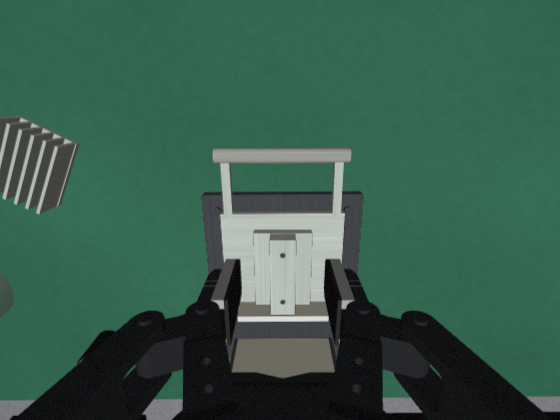

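The part lies flat and square on the flap: base (254–312, 230–305), ledge at about v=303–318. That uses up the 10 pictures, so I'll work in numbers from here.

```bash
python3 - <<'E'
from h import *
np.set_printoptions(precision=4,suppress=True)
c=cam('wrist');W=c['W']
print('rib z along',[np.nanmedian(W[v:v+8,275:291],(0,1)) for v in (238,260,285,303)])
r=plane(c,[270,297,295,272],[236,236,314,314],.071);print('rib',r.mean(0),np.linalg.norm(r[1]-r[2]),'yaw',np.degrees(np.arctan2(*((r[0]+r[1]-r[2]-r[3])[[1,0]]))))
b=plane(c,[254,312],[231,231],.055);print('base near edge',b.mean(0),b)
for n,u,v,z in(('bar',[213,351],[156,156],.041),('plate',[221,344],[213.5,213.5],.045),('ledge top edge',[238,328],[318,318],.069)):
    f=plane(c,u,v,z);print(n,f.mean(0),np.linalg.norm(f[1]-f[0]))
for v in range(296,330,2): print(v,W[v,245],W[v,283],c['pixels'][v,245])
E
```

```text
rib z along [array([ 0.5037, -0.0648,  0.0699]), array([ 0.526 , -0.0654,  0.0701]), array([ 0.5525, -0.0657,  0.0702]), array([ 0.5725, -0.0659,  0.0701])]
rib [ 0.5392 -0.0647  0.071 ] 0.08265560134719868 yaw 179.4497779996236
base near edge [ 0.4999 -0.0647  0.055 ] [[ 0.4996 -0.0918  0.055 ]
 [ 0.5002 -0.0375  0.055 ]]
bar [ 0.432  -0.0649  0.041 ] 0.12529963613849748
plate [ 0.4861 -0.065   0.045 ] 0.1171208182177875
ledge top edge [ 0.5868 -0.0656  0.069 ] 0.08861168973450595
296 [ 0.578  -0.1054  0.0443] [ 0.56   -0.0653  0.0711] [181 188 182]
298 [ 0.5803 -0.1055  0.0445] [ 0.562  -0.0654  0.0715] [181 188 182]
300 [ 0.5837 -0.1058  0.0433] [ 0.5654 -0.0654  0.0697] [185 193 186]
302 [ 0.5844 -0.1055  0.0459] [ 0.567  -0.0654  0.0707] [118 118 107]
304 [ 0.5845 -0.1052  0.0491] [ 0.5699 -0.0654  0.0699] [107 105  95]
306 [ 0.5838 -0.1046  0.0534] [ 0.572  -0.0655  0.0701] [108 106  95]
308 [ 0.5846 -0.1044  0.0557] [ 0.5739 -0.0655  0.0706] [108 107  96]
310 [ 0.5842 -0.104   0.0595] [ 0.5766 -0.0655  0.0701] [108 108  98]
312 [ 0.585  -0.1038  0.0616] [ 0.5792 -0.0655  0.0697] [112 109  99]
314 [ 0.5842 -0.1033  0.0657] [ 0.5849 -0.0656  0.0653] [109 107  96]
316 [ 0.5848 -0.103   0.068 ] [ 0.585  -0.0656  0.0683] [175 176 170]
318 [ 0.5871 -0.1032  0.068 ] [ 0.5881 -0.0656  0.0674] [218 220 217]
320 [ 0.5888 -0.1031  0.069 ] [ 0.5903 -0.0656  0.0676] [219 220 218]
322 [ 0.6355 -0.1117  0.0139] [ 0.6364 -0.066   0.0135] [65 67 73]
324 [ 0.6388 -0.1119  0.0134] [ 0.6396 -0.066   0.0131] [67 69 73]
326 [ 0.6415 -0.112   0.0137] [ 0.6425 -0.0661  0.0131] [66 69 74]
328 [ 0.6449 -0.1122  0.0132] [ 0.6452 -0.0661  0.0134] [65 70 72]
```

The part is level, centred in y within 0.5 mm, with its end about 4 mm short of the ledge. Now I'll re-grasp the bar.

```bash
python3 -m jog '[{"x":2.5,"y":0,"z":0,"spin":0,"claw":0},{"x":1.3,"y":0,"z":0,"spin":0.12,"claw":0},{"x":0,"y":0,"z":0,"spin":0.12,"claw":0},{"x":0,"y":0,"z":0,"spin":0.12,"claw":0},{"x":0,"y":0,"z":0,"spin":0.12,"claw":0},{"x":0,"y":0,"z":0,"spin":0.12,"claw":0},{"x":0,"y":0,"z":0,"spin":0.12,"claw":0},{"x":0,"y":0,"z":0,"spin":0.12,"claw":0}]'
python3 -m jog '[{"x":0,"y":0,"z":0,"spin":0.12,"claw":0},{"x":0,"y":0,"z":0,"spin":0.12,"claw":0},{"x":0,"y":0,"z":0,"spin":0.12,"claw":0},{"x":0,"y":0,"z":0,"spin":0.12,"claw":0},{"x":0,"y":0,"z":0,"spin":0.12,"claw":0},{"x":0,"y":0,"z":0,"spin":0.12,"claw":0},{"x":0,"y":0,"z":0,"spin":0,"claw":0},{"x":0,"y":0,"z":0,"spin":0,"claw":0}]'
```

```text
clock: 17.13
tcp_pos: [0.432, -0.0653, 0.1823]
eef_rot: [-179.9, -0.1, 131.0]
ft_force: [0.7, -0.1, 0.4]
opening: 0.5
finger_force: 0.0
clock: 17.8
tcp_pos: [0.4318, -0.0652, 0.1824]
eef_rot: [-179.9, -0.0, 90.3]
ft_force: [0.1, 0.4, -0.1]
opening: 0.5
finger_force: 0.0
```

```bash
python3 -m jog '[{"x":0,"y":-0.05,"z":2.5,"spin":0.01,"claw":0},{"x":0,"y":0,"z":4,"spin":0,"claw":0},{"x":0,"y":0,"z":4,"spin":0,"claw":0},{"x":0,"y":0,"z":3,"spin":0,"claw":0},{"x":0,"y":0,"z":1.8,"spin":0,"claw":0},{"x":0,"y":0,"z":0.9,"spin":0,"claw":0},{"x":0,"y":0,"z":0,"spin":0,"claw":0}]'
python3 -m jog '[{"x":0,"y":0,"z":0,"spin":0,"claw":0.4},{"x":0,"y":0,"z":0,"spin":0,"claw":0.6},{"x":0,"y":0,"z":0,"spin":0,"claw":0.8},{"x":0,"y":0,"z":0,"spin":0,"claw":1},{"x":0,"y":0,"z":0,"spin":0,"claw":1},{"x":0,"y":0,"z":0,"spin":0,"claw":1}]' 40
```

```text
clock: 18.38
tcp_pos: [0.4301, -0.065, 0.0191]
eef_rot: [-179.8, -0.0, 89.7]
ft_force: [0.0, -0.6, -0.8]
opening: 0.501
finger_force: 0.0
clock: 18.88
tcp_pos: [0.4311, -0.0654, 0.0225]
eef_rot: [180.0, 0.0, 89.5]
ft_force: [-7.9, 0.4, 7.0]
opening: 0.151
finger_force: 38.9
```

```bash
python3 - <<'E'
import numpy as np
f=lambda t:np.array([-.160*np.sin(t)-.004*np.cos(t),.160*np.cos(t)-.004*np.sin(t)])*100
t=np.radians(np.r_[90,89,87,84,80.5,77:10:-3.5,11,9,7.5,6,5,4,3,2,1,0])
d=np.diff([f(a) for a in t],axis=0)
print(f(0)-f(np.pi/2))
for a,x in zip(t[1:],d):print(round(np.degrees(a),1),'"y":%.2f,"z":%.2f'%(x[0],-x[1]), 'tcp',(f(a)/100+[.5911,.0265]).round(4))
E
```

```text
[15.6 16.4]
89.0 "y":-0.00,"z":-0.28 tcp [0.4311 0.0253]
87.0 "y":0.01,"z":-0.56 tcp [0.4311 0.0309]
84.0 "y":0.04,"z":-0.84 tcp [0.4316 0.0392]
80.5 "y":0.11,"z":-0.97 tcp [0.4326 0.049 ]
77.0 "y":0.17,"z":-0.96 tcp [0.4343 0.0586]
73.5 "y":0.23,"z":-0.95 tcp [0.4366 0.0681]
70.0 "y":0.28,"z":-0.94 tcp [0.4394 0.0775]
66.5 "y":0.34,"z":-0.92 tcp [0.4428 0.0866]
63.0 "y":0.39,"z":-0.89 tcp [0.4467 0.0956]
59.5 "y":0.45,"z":-0.87 tcp [0.4512 0.1043]
56.0 "y":0.50,"z":-0.84 tcp [0.4562 0.1127]
52.5 "y":0.55,"z":-0.81 tcp [0.4617 0.1207]
49.0 "y":0.60,"z":-0.77 tcp [0.4677 0.1285]
45.5 "y":0.65,"z":-0.73 tcp [0.4742 0.1358]
42.0 "y":0.69,"z":-0.69 tcp [0.4811 0.1427]
38.5 "y":0.73,"z":-0.65 tcp [0.4884 0.1492]
35.0 "y":0.77,"z":-0.60 tcp [0.4961 0.1553]
31.5 "y":0.80,"z":-0.56 tcp [0.5041 0.1608]
28.0 "y":0.84,"z":-0.51 tcp [0.5125 0.1659]
24.5 "y":0.87,"z":-0.45 tcp [0.5211 0.1704]
21.0 "y":0.89,"z":-0.40 tcp [0.53   0.1744]
17.5 "y":0.91,"z":-0.35 tcp [0.5392 0.1779]
14.0 "y":0.93,"z":-0.29 tcp [0.5485 0.1808]
10.5 "y":0.95,"z":-0.23 tcp [0.558  0.1831]
11.0 "y":-0.14,"z":0.03 tcp [0.5566 0.1828]
9.0 "y":0.55,"z":-0.11 tcp [0.5621 0.1839]
7.5 "y":0.41,"z":-0.07 tcp [0.5663 0.1846]
6.0 "y":0.41,"z":-0.06 tcp [0.5704 0.1852]
5.0 "y":0.28,"z":-0.03 tcp [0.5732 0.1855]
4.0 "y":0.28,"z":-0.03 tcp [0.5759 0.1858]
3.0 "y":0.28,"z":-0.02 tcp [0.5787 0.1861]
2.0 "y":0.28,"z":-0.02 tcp [0.5815 0.1863]
1.0 "y":0.28,"z":-0.01 tcp [0.5843 0.1864]
0.0 "y":0.28,"z":-0.01 tcp [0.5871 0.1865]
```

```bash
python3 -m jog '[{"x":0,"y":0.05,"z":-0.4,"spin":0,"claw":1},{"x":0,"y":0,"z":-0.28,"spin":0,"claw":1},{"x":0,"y":0.01,"z":-0.56,"spin":0,"claw":1},{"x":0,"y":0.04,"z":-0.84,"spin":0,"claw":1},{"x":0,"y":0.11,"z":-0.97,"spin":0,"claw":1},{"x":0,"y":0.17,"z":-0.96,"spin":0,"claw":1},{"x":0,"y":0.23,"z":-0.95,"spin":0,"claw":1},{"x":0,"y":0.28,"z":-0.94,"spin":0,"claw":1}]'
python3 -m jog '[{"x":0,"y":0.34,"z":-0.92,"spin":0,"claw":1},{"x":0,"y":0.39,"z":-0.89,"spin":0,"claw":1},{"x":0,"y":0.45,"z":-0.87,"spin":0,"claw":1},{"x":0,"y":0.5,"z":-0.84,"spin":0,"claw":1},{"x":0,"y":0.55,"z":-0.81,"spin":0,"claw":1},{"x":0,"y":0.6,"z":-0.77,"spin":0,"claw":1},{"x":0,"y":0,"z":0,"spin":0,"claw":1}]'
```

```text
clock: 19.55
tcp_pos: [0.4398, -0.0654, 0.0813]
eef_rot: [-180.0, 0.0, 89.5]
ft_force: [-2.5, -3.7, -4.8]
opening: 0.151
finger_force: 38.9
clock: 20.13
tcp_pos: [0.4686, -0.0655, 0.1341]
eef_rot: [180.0, 0.0, 89.5]
ft_force: [-18.9, 0.2, 13.8]
opening: 0.146
finger_force: 40.2
```

```bash
python3 -m jog '[{"x":0,"y":0,"z":0,"spin":0,"claw":1}]'; python3 -m jog '[{"x":0,"y":-0.2,"z":-0.2,"spin":0,"claw":1},{"x":0,"y":0,"z":0,"spin":0,"claw":1}]'
python3 - <<'E'
from h import *
np.set_printoptions(precision=4,suppress=True)
s=bot.sense();print(s['tcp_pos'],s['moment'])
c=cam('scene','s2.png')
W=c['W'];m=(abs(W[...,0]-.52)<.1)&(abs(W[...,1]+.065)<.07)&(W[...,2]>.03)&(W[...,2]<.2)
q=W[m];print(len(q))
E
```

```text
clock: 20.22
tcp_pos: [0.4679, -0.0655, 0.1333]
eef_rot: [-180.0, 0.0, 89.5]
ft_force: [-18.5, -0.8, 12.4]
opening: 0.146
finger_force: 40.1
clock: 20.38
tcp_pos: [0.4677, -0.0655, 0.1336]
eef_rot: [179.7, 0.0, 89.5]
ft_force: [17.5, -1.5, -16.5]
opening: 0.15
finger_force: 40.4
[ 0.4677 -0.0655  0.1336] [-0.3107 -2.5477  0.013 ]
2073
```

```bash
python3 -m jog '[{"x":0,"y":0.1,"z":0.1,"spin":0,"claw":1},{"x":0,"y":0.65,"z":-0.7,"spin":0,"claw":1},{"x":0,"y":0.69,"z":-0.66,"spin":0,"claw":1},{"x":0,"y":0.73,"z":-0.62,"spin":0,"claw":1},{"x":0,"y":0.77,"z":-0.57,"spin":0,"claw":1},{"x":0,"y":0.8,"z":-0.53,"spin":0,"claw":1},{"x":0,"y":0,"z":0,"spin":0,"claw":1}]'
python3 -m jog '[{"x":0,"y":0.84,"z":-0.49,"spin":0,"claw":1},{"x":0,"y":0.87,"z":-0.44,"spin":0,"claw":1},{"x":0,"y":0.89,"z":-0.39,"spin":0,"claw":1},{"x":0,"y":0.91,"z":-0.34,"spin":0,"claw":1},{"x":0,"y":0.93,"z":-0.28,"spin":0,"claw":1},{"x":0,"y":0,"z":0,"spin":0,"claw":1},{"x":0,"y":0,"z":0,"spin":0,"claw":1}]'
```

```text
clock: 21.02
tcp_pos: [0.5047, -0.0657, 0.1662]
eef_rot: [179.9, -0.0, 89.5]
ft_force: [-13.7, 2.0, 18.8]
opening: 0.146
finger_force: 43.9
clock: 21.6
tcp_pos: [0.5489, -0.0659, 0.1848]
eef_rot: [179.8, -0.0, 89.5]
ft_force: [-5.2, 3.0, 11.8]
opening: 0.147
finger_force: 44.2
```

```bash
python3 -m jog '[{"x":0,"y":0.6,"z":-0.13,"spin":0,"claw":1},{"x":0,"y":0.6,"z":-0.11,"spin":0,"claw":1},{"x":0,"y":0.5,"z":-0.08,"spin":0,"claw":1},{"x":0,"y":0.4,"z":-0.05,"spin":0,"claw":1},{"x":0,"y":0.3,"z":-0.03,"spin":0,"claw":1},{"x":0,"y":0,"z":0,"spin":0,"claw":1},{"x":0,"y":0,"z":0,"spin":0,"claw":1}]'
python3 - <<'E'
from h import *
np.set_printoptions(precision=4,suppress=True)
c=cam('top');W=c['W'];s=bot.sense();print(s['tcp_pos'],s['ft_force'])
c=cam('wrist');W=c['W'];print(c['xyz'])
m=(abs(W[...,0]-.61)<.06)&(abs(W[...,1]+.065)<.065)&(W[...,2]>.06)&(W[...,2]<.165)
print(m.sum()); v,u=np.where(m); print(u.min(),u.max(),v.min(),v.max())
c=cam('scene');W=c['W'];m=(abs(W[...,0]-.6)<.08)&(abs(W[...,1]+.065)<.09)&(W[...,2]>.06)&(W[...,2]<.24);v,u=np.where(m);print('scene',m.sum(),u.min(),u.max(),v.min(),v.max(),c['xyz'])
E
```

```text
clock: 22.18
tcp_pos: [0.5726, -0.066, 0.1885]
eef_rot: [179.9, -0.0, 89.5]
ft_force: [-4.4, 3.3, 8.3]
opening: 0.141
finger_force: 44.9
[ 0.5726 -0.066   0.1885] [-4.8137  2.6852  8.5526]
[0.5725 0.018  0.3302]
13301
282 431 132 296
scene 2121 263 322 207 288 [ 1.0038 -0.5982  0.9469]
```

```bash
python3 -m jog '[{"x":0,"y":0.4,"z":-0.02,"spin":0,"claw":1},{"x":0,"y":0.35,"z":0,"spin":0,"claw":1},{"x":0,"y":0.3,"z":0,"spin":0,"claw":1},{"x":0,"y":0.25,"z":0,"spin":0,"claw":1},{"x":0,"y":0.15,"z":0,"spin":0,"claw":1},{"x":0,"y":0,"z":0,"spin":0,"claw":1},{"x":0,"y":0,"z":0,"spin":0,"claw":1}]'
python3 - <<'E'
from h import *
np.set_printoptions(precision=4,suppress=True)
s=bot.sense();print(s['tcp_pos'],s['ft_force'])
c=cam('wrist');W=c['W'];P=c['pixels']
for u in (300,315,330,345,360,375):
    z=W[100:300,u];k=[(100+i,*z[i].round(4)) for i in range(0,200,3) if .05<z[i,2]<.2 and .56<z[i,0]<.67 and -.13<z[i,1]<0]
    print(u,*k,sep='\n ')
E
```

```text
clock: 22.92
tcp_pos: [0.5871, -0.0661, 0.1888]
eef_rot: [179.8, -0.0, 89.5]
ft_force: [-4.6, 3.2, 9.0]
opening: 0.143
finger_force: 45.7
[ 0.5871 -0.0661  0.1888] [-4.5741  3.2453  8.9952]
300
 (154, np.float64(0.6032), np.float64(-0.0258), np.float64(0.051))
 (157, np.float64(0.6032), np.float64(-0.0284), np.float64(0.0513))
 (166, np.float64(0.6033), np.float64(-0.0366), np.float64(0.0509))
 (172, np.float64(0.6034), np.float64(-0.0423), np.float64(0.0502))
 (175, np.float64(0.6034), np.float64(-0.0448), np.float64(0.0513))
 (181, np.float64(0.6005), np.float64(-0.038), np.float64(0.1018))
 (184, np.float64(0.5999), np.float64(-0.038), np.float64(0.1111))
 (187, np.float64(0.5994), np.float64(-0.0378), np.float64(0.1202))
 (190, np.float64(0.599), np.float64(-0.0381), np.float64(0.1269))
 (193, np.float64(0.5989), np.float64(-0.0393), np.float64(0.13))
 (196, np.float64(0.5989), np.float64(-0.0415), np.float64(0.1296))
 (199, np.float64(0.5989), np.float64(-0.0435), np.float64(0.1299))
 (202, np.float64(0.5988), np.float64(-0.0451), np.float64(0.1317))
 (205, np.float64(0.5989), n
[... 11674 characters left out ...]
97), np.float64(0.1149))
 (265, np.float64(0.6588), np.float64(-0.1027), np.float64(0.1143))
 (268, np.float64(0.659), np.float64(-0.1053), np.float64(0.1144))
 (271, np.float64(0.6581), np.float64(-0.106), np.float64(0.1177))
 (274, np.float64(0.6586), np.float64(-0.1092), np.float64(0.1168))
 (277, np.float64(0.6586), np.float64(-0.1115), np.float64(0.1174))
 (280, np.float64(0.6587), np.float64(-0.1137), np.float64(0.1181))
 (283, np.float64(0.6588), np.float64(-0.1162), np.float64(0.1184))
 (286, np.float64(0.6584), np.float64(-0.1178), np.float64(0.1202))
 (289, np.float64(0.6587), np.float64(-0.1206), np.float64(0.12))
 (292, np.float64(0.6583), np.float64(-0.1221), np.float64(0.1218))
```

```bash
python3 - <<'E'
from h import *
np.set_printoptions(precision=4,suppress=True)
c=cam('wrist');W=c['W'];s=bot.sense();print(s['tcp_pos'],s['ft_force'],s['finger_force'],s['clock'])
x,y,z=W[...,0],W[...,1],W[...,2]
for a,b in((-.036,-.022),(-.108,-.098)):
    m=(y>a)&(y<b)&(z>.122)&(z<.137)&(x>.603)&(x<.65);print('pad x range',m.sum(),np.percentile(x[m],[0,2,98]) if m.any() else '')
m=(y>-.05)&(y<-.039)&(z>.125)&(z<.137)&(x>.57)&(x<.612);print('part base end',m.sum(),x[m].min(),x[m].max(),np.median(z[m]))
m=(y>-.08)&(y<-.05)&(z>.125)&(z<.135)&(x>.57)&(x<.612);print('z med',np.median(z[m]))
m=(z>.122)&(z<.135)&(x>.592)&(x<.6);print('base y',y[m].min(),y[m].max())
E
```

```text
[ 0.5871 -0.0661  0.1888] [-3.6642  4.4231  9.9985] 45.665870904922485 23.0167
pad x range 337 [0.6167 0.6168 0.6265]
pad x range 139 [0.6165 0.617  0.6261]
part base end 62 0.5981867407560661 0.600394024000801 0.12996515406848552
z med 0.12986100188892902
base y -0.08504169263407496 -0.037609379157453396
```

The pad is pushed back 10.9 mm (measured against the back plate), and the bar x matches upright. I'll hold for a second to confirm it's steady.

```bash
python3 -m jog '[{"x":0,"y":0,"z":0,"spin":0,"claw":1},{"x":0,"y":0,"z":0,"spin":0,"claw":1},{"x":0,"y":0,"z":0,"spin":0,"claw":1},{"x":0,"y":0,"z":0,"spin":0,"claw":1},{"x":0,"y":0,"z":0,"spin":0,"claw":1},{"x":0,"y":0,"z":0,"spin":0,"claw":1},{"x":0,"y":0,"z":0,"spin":0,"claw":1},{"x":0,"y":0,"z":0,"spin":0,"claw":1}]' && python3 -c "
from station import ticket
print(ticket.close_job())"
```

```text
clock: 23.68
tcp_pos: [0.587, -0.0661, 0.1888]
eef_rot: [179.8, -0.0, 89.5]
ft_force: [-3.0, 3.3, 9.2]
opening: 0.149
finger_force: 45.6
the job is handed in; nothing more can be done
None
```

The job is handed in at about 24 s: the spreader sits centred on the flap against the ledge, the flap is held upright by its bar, and the pad is pushed back about 10.9 mm (roughly 11 N); on the first lowering the part caught the ledge and tipped (wrist force peaked near 76 N), so I set it down again before raising the flap.

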